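# Uncap a valve unit whose thread hand is unknown

## Robot

A 6-joint arm with a two-finger parallel gripper is mounted at the origin on the work surface. World frame = base frame: x ahead of the robot, y to its left, z up, the work surface at z = 0. Lengths are in mm, angles in degrees, forces in N, time in s.
With the tool pointing down it reaches from about 275 to 775 mm from the base axis. Payload 14.6 kg.
Tool frame: the origin (TCP) lies on the centre line of the jaws, within the pads' length; the fingertips stand 8 mm ahead of it and the grasp point (between the pads) lies 11 mm behind it; z points along the fingers, y is the line along which they close (so a half turn about z gives the same grasp; the last joint's range is limited). The gripper opens to 85 mm and grips with 20 to 120 N. Pads are 22 mm wide; open, the fingers measure 114 mm over their backs; the gripper's body (76 mm by 85 mm) begins 54 mm behind the grasp point. The pads swing forward as they close: fully open they stand 13 mm farther back than shut.
Start: joints at [61.232, 15.075, -2.767, 72.158, 0, 81.102], TCP at [178.447, 493.746, 239.278] pointing down, gripper open.
Joint ranges: [-151.79, 151.79], [-50.71, 97.33], [-67.44, 78.34], [-121.81, 120.89], [-77.56, 73.72], [-180, 180]. Speed limits (degrees/s): [108.29, 108.29, 147.25, 159.86, 180, 180].

## Interface

Orientations are given as a 3x3 rotation matrix whose columns are the frame's x, y, z axes.
In Python, from plant import manip, imaging, job gives the robot as it stands.
- The arm moves only by the shell command python3 -m inch 'ROWS' [FORCE]. ROWS is JSON, a list of rows, each an object with "dp": the shift along the tool's x, y, z each as a share of 0.5 m, from -1 to 1, a list of three; "twist": the turn, a rotation vector about the tool's x, y, z each as a share of 0.5 rad, from -1 to 1, a list of three; "gripper": the finger opening in mm, from 0 to 85.4. In form: [{"dp": [tx, ty, tz], "twist": [ax, ay, az], "gripper": gripper}, ...]. A call has 1 to 5 rows; each row is the pose to reach, as a shift and turn from the pose commanded when the call began, along the tool's axes at that moment; what a row does not reach only later rows make up. A row lasts 1/12 s, in which the tool goes at most 41.7 mm and 7.16 degrees, less where a joint would pass 70% of its speed; a pose out of reach is approached as far as the arm can. A call with a number of a shift or a turn outside -1 to 1 is refused whole. A call with a gripper value outside its range is refused whole. The fingers move at their own pace and stop on an object; FORCE is the grip in N (left out, the last holds). Time passes only in rows, so rows that repeat a pose let the fingers close. It gives the time, the measured TCP pose, the force, the opening and the grip force at its end, in the units of the state.
- manip.observe(): the state, without advancing time (a new reading comes with each control period).
- imaging.grab_frame(name): name is "scene" or "top"; returns a dict with "color" (420x560x3 uint8, blue, green, red), "z_map" (420x560 float32, mm along the optical axis (not along the pixel's ray), 0 where there is no reading), "fx", "fy", "cx", "cy" (pixels), "rvec" (rotation vector, rad) and "tvec" (3), from world to camera coordinates, as OpenCV has them. Camera axes: x right, y down, z forward; pixel columns grow to the right and rows downward; lengths in mm; the calibration is good to about 2 mm. A picture is of the moment at which its call begins.
- job.job_done(): hands the job in; it is judged then, once.
The state is a dict: "time_s": time; "joint_positions": joint angles; "dq": joint speeds; "tau": joint torques, N m; "tcp_pos": TCP position; "orientation": TCP orientation; "force": force on the tool from outside, world axes, zero at the start; "wrist_torque": the same for the moment, N m; "width": opening from 0.0 (shut) to 1.0 (fully open); "grip_force": force on a finger pad.
Only numpy, scipy, OpenCV 4.12 (cv2) and the standard library are available. Lean on these libraries where they do the work, as an engineer would, in place of code of your own. Each camera call takes 0.05 s, during which the arm holds its last target. There are 200 camera calls.

## Task

The red valve unit on the parts bench has a steel cap that is locked by an aluminium lock bar. Lift the lock bar up and off its pin, lay it flat on the bench beside the unit and let go of it; then unscrew the cap, whose thread may be left- or right-handed, so try both ways and go on in the one that gives. Lift the cap off and finish while still holding it in the gripper, at least 5 cm above where it sat, touching nothing else, and leave the other things on the bench where they are.

Things in the scene. Friction and masses are not known exactly. Their poses are not given: they have to be found in the camera images.
- unit: Red cast valve unit bolted to the bench, base 240 (x) by 120 (y) by 12 mm. Origin on the bench under the cap's axis; z up. Barrel under the cap: 76 mm across, top at 80 mm. Dome centred at x -88 mm: 68 mm across, 104 mm high plus 4 mm bolt heads. Shelf that carries the lock bar: x 36 to 100 mm, 32 mm wide, top at 108 mm.
- pin_top (a point): Top of the upright steel pin, 10 mm thick, that stands on the unit's shelf at x 85 mm; 138 mm above the bench, 30 mm above the shelf. The lock bar's eye hangs over it, so lift the bar straight up by more than 30 mm.
- cap: Round steel cap, 56 mm across, 52 mm high, about 0.25 kg, loose on the neck, axis vertical. Origin at the centre of its underside, 82 mm above the bench when seated; z up. Skirt and disc take the lower 22 mm; on top a bar grip 44 mm long (x), 12 mm thick (y), 30 mm high (22 to 52 mm above the origin). Seated, the grip lies along the unit's x axis.
- cap_grip (a point): Middle of the cap's bar grip, on the cap's axis, 40 mm above its underside; axes as the cap's. There is room for fingers turning with the grip, tips down to the disc. The cap has about 2 mm of play sideways and in height.
- neck_top (a point): Top of the neck under the cap, 98 mm above the bench. Its coarse thread is hidden; the hand differs from start to start. The loosening way the cap turns easily, without rising, is free after 0.7 rad and meets a stop at about 1.3 rad; between 0.8 and 1.2 rad it lifts straight up. The wrong way it stops hard within 0.25 rad: do not force it. It cannot be pulled off unturned.
- lockbar: Loose flat aluminium bar, 95 mm long (x from -42 to +53 mm), 34 mm wide, 8 mm thick, about 0.15 kg. Origin at its underside below the tab, 108 mm above the bench when in place; z up. The eye near its +x end (opening 24 by 16 mm) hangs over the pin; the fork at its -x end (gap 18 mm) straddles one end of the cap's grip so that the cap cannot turn.
- lockbar_grip (a point): Middle of the lock bar's upright tab, to be taken from above: 36 mm long (x), 10 mm thick (y), from 8 to 41 mm above the bar's underside. This point is 30 mm above the underside; axes as the lock bar's.
- oil: White plastic oil bottle with a black cap, 70 mm across, 180 mm high, standing; origin under its centre. Bystander.
- bin: Blue open plastic parts bin, 160 x 110 x 70 mm; origin under its centre. Bystander.
- carton: Brown cardboard carton, 120 x 90 x 60 mm; origin under its centre. Bystander.
Mind the look-alikes: they are no part of the job. Several things have the shape of the cap; the one meant has the colours described above. There is more than one size of the lockbar; the one meant has the size given above.

How it is judged:
By the outcome, as a careful person would: the job done as asked, in the order asked, and still so for the second after the job is handed in, while the arm keeps its last pose, push and grip.
It also fails if it takes over 54 s, if anything falls off the work surface, if the arm or the gripper's body presses on something with over 40 N, if the wrist force passes 120 N, or if a joint passes its speed limit or range.

## Working session

There is one attempt and no reset: what is moved stays moved. The work goes in short steps, Python scripts to look and compute and a shell command to move; the robot and the scene stay as the last step left them, time stands still between calls to the robot, and variables do not carry over. Pictures are saved under pics/ and viewed, at most 10 in all, crops included, and the job is handed in when it is done.

```bash
ls; mkdir -p pics; cat > h.py <<'E'
import numpy as np, cv2
from plant import manip, imaging, job
def grab(n):
    f=imaging.grab_frame(n); np.savez('/tmp/%s.npz'%n,**f); return f
def load(n): return dict(np.load('/tmp/%s.npz'%n))
def world(f):
    R=cv2.Rodrigues(np.array(f['rvec'],float))[0]; t=np.array(f['tvec'],float).ravel()
    z=f['z_map'].astype(float); v,u=np.mgrid[:z.shape[0],:z.shape[1]]
    P=np.stack([(u-f['cx'])/f['fx']*z,(v-f['cy'])/f['fy']*z,z],-1)
    W=(P-t)@R; W[z==0]=np.nan; return W
E
python3 - <<'E'
from h import *
for n in('scene','top'):
    f=grab(n); cv2.imwrite('pics/%s0.png'%n,cv2.resize(f['color'],(784,588)))
    print(n,f['fx'],f['rvec'],f['tvec'])
s=manip.observe(); print(s)
E
```

```text
pics
scene 410.39189868079296 [ 1.56918644  1.95778598 -0.80901769] [ 129.09415944 -280.46869778 1420.55160686]
top 532.3170025511856 [ 2.13799205 -2.16125413  0.16810511] [ -11.67956657  549.99174236 1328.99104282]
{'time_s': 0.1, 'joint_positions': array([ 6.12329709e+01,  1.50953858e+01, -2.79740009e+00,  7.21594195e+01,
        5.73013218e-06,  8.11028857e+01]), 'dq': array([-0.0964836 ,  0.04087394,  0.23151244, -0.09663571, -0.01084858,
       -0.03311695]), 'tau': array([ 6.87442487e-03, -6.38576818e+01,  3.85064471e+01,  9.95933980e-03,
        1.21176942e-05, -4.98337158e-05]), 'tcp_pos': array([178.32716629, 493.54609823, 238.89705808]), 'orientation': array([[-9.40466695e-01,  3.39885574e-01, -4.38581371e-04],
       [ 3.39885828e-01,  9.40466366e-01, -7.98657325e-04],
       [ 1.41018924e-04, -9.00178207e-04, -9.99999585e-01]]), 'force': array([-0.21705913, -0.03294973, -0.04573955]), 'wrist_torque': array([ 0.0186508 ,  0.01132736, -0.00346148]), 'grip_force': 0.0, 'width': 0.9977578061371782}
```

View pics/scene0.png

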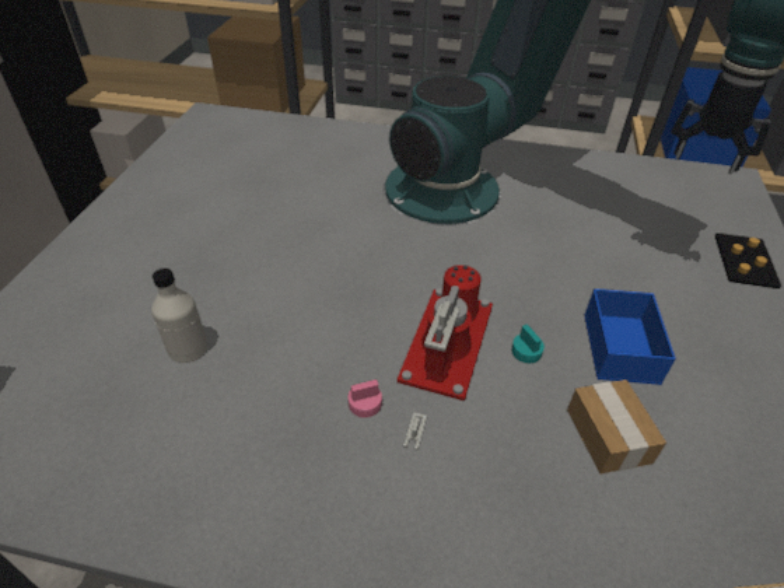

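View pics/top0.png

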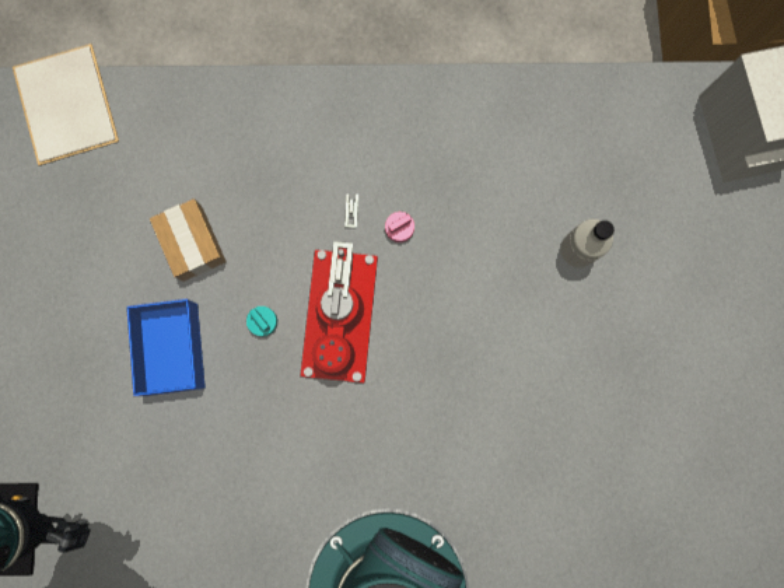

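Candidates in the top picture are:
- **Lock bar:** the one on the unit at (342,268), or the small loose one at (351,211).
- **Cap:** the steel one on the unit at (338,303), the pink one at (399,227) or the teal one at (262,321).

I choose the lock bar and steel cap mounted on the red unit, and will check them in a close crop with measurements.

```bash
python3 - <<'E'
from h import *
f=load('top'); W=world(f); c=f['color'].astype(int)
cr=f['color'][160:280,205:285]; cv2.imwrite('pics/crop1.png',cv2.resize(cr,None,fx=5,fy=5,interpolation=cv2.INTER_CUBIC))
b,g,r=c[...,0],c[...,1],c[...,2]
red=(r>110)&(g<70)&(b<70)
for n in('top','scene'):
    f=load(n); W=world(f); c=f['color'].astype(int); b,g,r=c[...,0],c[...,1],c[...,2]
    red=(r>90)&(g<60)&(b<60)&(r>2*g)
    X,Y,Z=W[...,0],W[...,1],W[...,2]
    near=(abs(X-480)<160)&(abs(Y-80)<130)
    m=red&near&(Z>5)&(Z<20)
    print(n,'base',cv2.minAreaRect(W[m][:,:2].astype(np.float32)),np.nanmedian(Z[m]))
    m=red&near&(Z>98)&(Z<114)&(X<np.nanmedian(X[m])); print('dome',cv2.minEnclosingCircle(W[m][:,:2].astype(np.float32)),np.median(Z[m]))
    gray=(abs(r-g)<30)&(abs(r-b)<35)&near
    for lo,hi in((100,107),(110,122),(126,133),(133,142),(142,155)):
        m=gray&(Z>lo)&(Z<hi)
        if m.sum()>5: print(lo,m.sum(),np.median(Z[m]),cv2.minAreaRect(W[m][:,:2].astype(np.float32)))
E
```

```text
top base ((500.2200012207031, 83.15953826904297), (116.3754653930664, 236.35829162597656), 83.6573715209961) 11.494935497614593
dome ((424.192138671875, 91.93256378173828), 33.07631301879883) 102.50358360086665
100 211 103.14373633881277 ((493.2101135253906, 82.45309448242188), (175.5884246826172, 53.956939697265625), 0.1624414175748825)
110 336 115.48975504633589 ((517.15625, 80.98621368408203), (33.89366149902344, 200.16891479492188), 83.18671417236328)
126 46 131.4489699039604 ((544.3004150390625, 79.12001037597656), (12.113336563110352, 109.94147491455078), 83.89356994628906)
133 73 135.09087175039804 ((545.2684326171875, 78.08368682861328), (11.307621955871582, 109.19215393066406), 83.02537536621094)
142 65 147.84267727570494 ((570.9696655273438, 74.97835540771484), (10.024168968200684, 50.8861083984375), 83.01825714111328)
scene base ((502.94708251953125, 84.08358001708984), (117.62284851074219, 235.62828063964844), 83.6876220703125) 11.753623472335669
dome ((426.89398193359375, 91.84696197509766), 32.86791229248047) 103.10711414595018
100 155 103.86721447157112 ((507.29339599609375, 82.85237884521484), (51.43938446044922, 213.2900390625), 87.96602630615234)
110 328 115.77811890151804 ((518.5590209960938, 80.70586395263672), (34.17058563232422, 199.2431640625), 83.2376937866211)
126 48 130.75758729003473 ((550.3546752929688, 78.55046081542969), (9.985525131225586, 103.78206634521484), 83.5119400024414)
133 81 134.60471541026752 ((546.4131469726562, 77.8947525024414), (10.661504745483398, 108.96148681640625), 83.0001220703125)
142 63 148.39935390683434 ((564.6259155273438, 75.51090240478516), (10.076055526733398, 37.09233474731445), 84.90692138671875)
```

View pics/crop1.png

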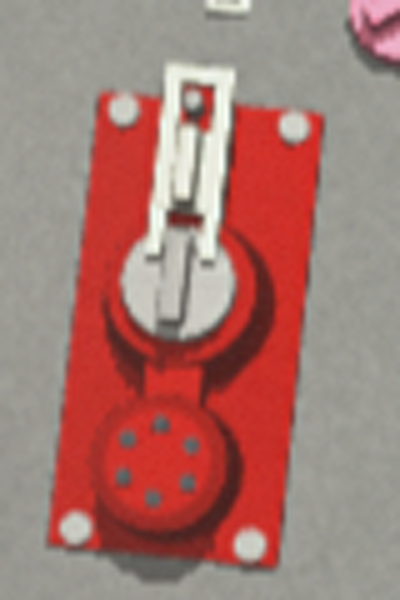

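The crop shows the lock bar's eye over the pin at crop (193,100), the tab at (187,160), the steel cap with its grip at (178,285) and the dome at (160,460). It's the full-size bar and the steel cap. The unit origin is about (513,82) with yaw about -6.6°, and the tab is at about (565,75.5).

```bash
cat >> h.py <<'E'
from scipy.spatial.transform import Rotation as Ro
def plan(p,yaw):
    "tool shares to reach world TCP p, tool pointing down, tool y at world angle yaw (deg)"
    s=manip.observe(); R=np.array(s['orientation']); d=R.T@(np.array(p)-s['tcp_pos'])/500
    a=np.radians(yaw); y=np.array([np.cos(a),np.sin(a),0]); z=np.array([0,0,-1.]); T=np.c_[np.cross(y,z),y,z]
    print('dp',d.round(4),'tw',(Ro.from_matrix(R.T@T).as_rotvec()/.5).round(3),'rows',np.linalg.norm(d)*500/41.7, 'F',np.round(s['force'],1),'t',s['time_s'],s['tcp_pos'].round(1),s['width'],s['grip_force'])
E
python3 -c "
from h import *
plan([565.3,75.5,239],83.4)
f=load('top');W=world(f)
for n in('top','scene'):
    W=world(load(n));m=(abs(W[...,0]-560)<60)&(abs(W[...,1]-76)<15)&(W[...,2]>144)&(W[...,2]<152);P=W[m];print(m.sum(),np.median(P,0),P.min(0),P.max(0))"
```

```text
dp [-1.012e+00 -5.233e-01  1.000e-04] tw [-0.002 -0.    -0.463] rows 13.660869369445784 F [-0.2 -0.  -0. ] t 0.1 [178.3 493.5 238.9] 0.9977578061371782 0.0
54 [564.01864565  74.94699247 147.71625522] [545.33820173  70.00150566 144.26609522] [581.52951379  82.00965198 151.00492036]
57 [565.29237729  75.51847275 148.55311906] [546.39057194  69.32999954 144.13702595] [582.6946732   81.22557297 151.82842097]
```

```bash
python3 -m inch '[{"dp":[-1,-0.52,0],"twist":[0,0,-0.463],"gripper":85},{"dp":[-1,-0.52,0],"twist":[0,0,-0.463],"gripper":85},{"dp":[-1,-0.52,0],"twist":[0,0,-0.463],"gripper":85},{"dp":[-1,-0.52,0],"twist":[0,0,-0.463],"gripper":85},{"dp":[-1,-0.52,0],"twist":[0,0,-0.463],"gripper":85}]' 40; python3 -c "
from h import *
plan([564.3,75.4,200],83.4)"
```

```text
time_s: 0.52
tcp_pos: [315.2, 344.8, 239.2]
orientation: [[-0.993, 0.114, -0.0], [0.114, 0.993, -0.0], [0.0, -0.0, -1.0]]
force: [1.6, 0.6, 0.5]
width: 0.997
grip_force: 0.0
dp [-0.5566 -0.4783  0.0783] tw [-0.    -0.     0.001] rows 8.849190362302283 F [1.6 0.6 0.5] t 0.5167 [315.2 344.8 239.2] 0.9969807164518547 0.0
```

```bash
python3 -m inch '[{"dp":[-0.55,-0.475,0.06],"twist":[0,0,0],"gripper":85},{"dp":[-0.55,-0.475,0.06],"twist":[0,0,0],"gripper":85},{"dp":[-0.55,-0.475,0.06],"twist":[0,0,0],"gripper":85},{"dp":[-0.55,-0.475,0.06],"twist":[0,0,0],"gripper":60},{"dp":[-0.55,-0.475,0.06],"twist":[0,0,0],"gripper":50}]'; python3 -c "
from h import *
plan([564.3,75.4,200],83.4)"
```

```text
time_s: 0.93
tcp_pos: [455.9, 191.6, 221.9]
orientation: [[-0.993, 0.115, -0.0], [0.115, 0.993, 0.0], [0.0, 0.0, -1.0]]
force: [0.7, 1.8, 0.8]
width: 0.745
grip_force: 0.0
dp [-0.2421 -0.2058  0.0438] tw [ 0.    -0.    -0.001] rows 3.846372844617862 F [0.7 1.8 0.8] t 0.9333 [455.9 191.6 221.9] 0.7447237402833229 0.0
```

```bash
python3 -m inch '[{"dp":[-0.24,-0.204,0.04],"twist":[0,0,0],"gripper":45},{"dp":[-0.24,-0.204,0.04],"twist":[0,0,0],"gripper":45},{"dp":[-0.24,-0.204,0.04],"twist":[0,0,0],"gripper":45},{"dp":[-0.24,-0.204,0.04],"twist":[0,0,0],"gripper":45},{"dp":[-0.24,-0.204,0.04],"twist":[0,0,0],"gripper":45}]'; python3 -m inch '[{"dp":[0,0,0],"twist":[0,0,0],"gripper":45},{"dp":[0,0,0],"twist":[0,0,0],"gripper":45}]';python3 -c "
from h import *
plan([564.3,75.4,130],83.4)"
```

```text
time_s: 1.35
tcp_pos: [565.5, 74.1, 200.3]
orientation: [[-0.993, 0.119, -0.001], [0.119, 0.993, -0.001], [0.001, -0.001, -1.0]]
force: [-0.8, -0.9, -0.7]
width: 0.526
grip_force: 0.0
time_s: 1.52
tcp_pos: [562.0, 78.6, 201.9]
orientation: [[-0.993, 0.115, -0.001], [0.115, 0.993, 0.0], [0.001, 0.0, -1.0]]
force: [-0.2, -0.4, -0.1]
width: 0.529
grip_force: 0.0
dp [-0.0055 -0.0058  0.1438] tw [ 0.    -0.002 -0.001] rows 1.7269385863036775 F [-0.2 -0.4 -0.1] t 1.5167 [562.   78.6 201.9] 0.5287851273476388 0.0
```

```bash
python3 -m inch '[{"dp":[-0.005,-0.006,0.04],"twist":[0,0,0],"gripper":45},{"dp":[-0.005,-0.006,0.09],"twist":[0,0,0],"gripper":45},{"dp":[-0.005,-0.006,0.12],"twist":[0,0,0],"gripper":45},{"dp":[-0.005,-0.006,0.143],"twist":[0,0,0],"gripper":45},{"dp":[-0.005,-0.006,0.143],"twist":[0,0,0],"gripper":45}]'; python3 -m inch '[{"dp":[0,0,0],"twist":[0,0,0],"gripper":45},{"dp":[0,0,0],"twist":[0,0,0],"gripper":45}]';python3 - <<'E'
from h import *
plan([564.3,75.4,130],83.4)
f=grab('scene'); cv2.imwrite('pics/s1.png',cv2.resize(f['color'][150:300,260:380],None,fx=4,fy=4,interpolation=cv2.INTER_CUBIC))
E
```

```text
time_s: 1.93
tcp_pos: [562.7, 76.3, 129.0]
orientation: [[-0.994, 0.113, -0.003], [0.113, 0.994, 0.0], [0.003, -0.0, -1.0]]
force: [-0.6, -0.1, -0.5]
width: 0.526
grip_force: 0.0
time_s: 2.1
tcp_pos: [564.7, 75.8, 131.8]
orientation: [[-0.993, 0.114, 0.001], [0.114, 0.993, 0.0], [-0.001, 0.0, -1.0]]
force: [-0.3, -0.8, -0.7]
width: 0.53
grip_force: 0.0
dp [ 0.0006 -0.0009  0.0036] tw [0.    0.002 0.002] rows 0.04460279039016125 F [-0.3 -0.8 -0.7] t 2.1 [564.7  75.8 131.8] 0.5304951404253377 0.0
```

View pics/s1.png

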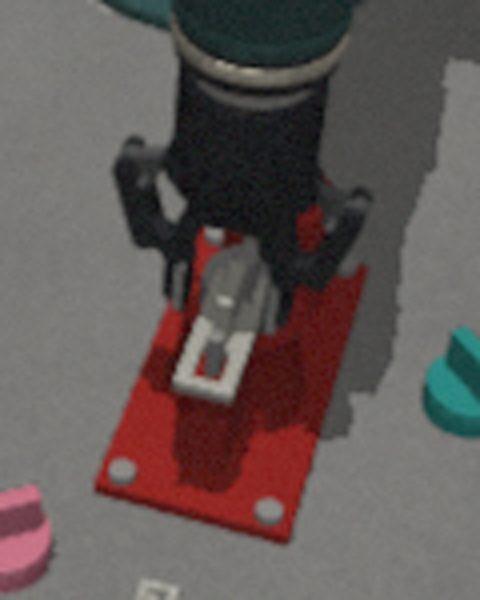

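The open fingers, at (175,280) and (275,300), straddle the tab at (232,290). I'll close on it.

```bash
python3 -m inch '[{"dp":[0,0,0],"twist":[0,0,0],"gripper":0},{"dp":[0,0,0],"twist":[0,0,0],"gripper":0},{"dp":[0,0,0],"twist":[0,0,0],"gripper":0},{"dp":[0,0,0],"twist":[0,0,0],"gripper":0},{"dp":[0,0,0],"twist":[0,0,0],"gripper":0}]' 40; python3 -m inch '[{"dp":[0,0,0],"twist":[0,0,0],"gripper":0},{"dp":[0,0,0],"twist":[0,0,0],"gripper":0},{"dp":[0,0,0],"twist":[0,0,0],"gripper":0}]' 60
```

```text
time_s: 2.57
tcp_pos: [564.8, 75.1, 131.2]
orientation: [[-0.993, 0.115, 0.001], [0.115, 0.993, 0.0], [-0.001, 0.0, -1.0]]
force: [-0.7, 0.6, 4.9]
width: 0.107
grip_force: 39.8
time_s: 2.82
tcp_pos: [564.9, 75.1, 131.2]
orientation: [[-0.993, 0.115, 0.001], [0.115, 0.993, 0.0], [-0.001, 0.0, -1.0]]
force: [-1.3, 1.1, 6.7]
width: 0.101
grip_force: 59.9
```

```bash
python3 -m inch '[{"dp":[0,0,-0.01],"twist":[0,0,0],"gripper":0},{"dp":[0,0,-0.03],"twist":[0,0,0],"gripper":0},{"dp":[0,0,-0.06],"twist":[0,0,0],"gripper":0},{"dp":[0,0,-0.1],"twist":[0,0,0],"gripper":0},{"dp":[0,0,-0.16],"twist":[0,0,0],"gripper":0}]'; python3 -m inch '[{"dp":[0,0,0],"twist":[0,0,0],"gripper":0},{"dp":[0,0,0],"twist":[0,0,0],"gripper":0}]'; python3 - <<'E'
from h import *
plan([564.3,75.4,210],83.4)
f=grab('scene'); cv2.imwrite('pics/s2.png',cv2.resize(f['color'][120:320,220:420],None,fx=3,fy=3,interpolation=cv2.INTER_CUBIC))
W=world(load('top'));X,Y,Z=W[...,0],W[...,1],W[...,2]
c=load('top')['color']
# bench obstacles (z>4) near unit, from the first picture
m=(Z>4)&(X>350)&(X<750)&(Y>-150)&(Y<250)
n,l,st,ce=cv2.connectedComponentsWithStats(m.astype(np.uint8))
for i in range(1,n):
    if st[i,4]>30: P=W[l==i]; print(st[i,4],np.percentile(P,2,0).round(),np.percentile(P,98,0).round())
E
```

```text
time_s: 3.23
tcp_pos: [563.6, 75.1, 210.7]
orientation: [[-0.993, 0.115, -0.003], [0.115, 0.993, 0.0], [0.003, -0.0, -1.0]]
force: [1.4, -0.4, -0.6]
width: 0.11
grip_force: 58.9
time_s: 3.4
tcp_pos: [565.4, 75.1, 212.5]
orientation: [[-0.993, 0.115, 0.003], [0.115, 0.993, -0.0], [-0.003, 0.0, -1.0]]
force: [0.6, 0.6, -1.8]
width: 0.106
grip_force: 58.9
dp [0.0023 0.0003 0.0051] tw [ 0.001  0.006 -0.   ] rows 0.06668107509391835 F [ 0.6  0.6 -1.8] t 3.4 [565.4  75.1 212.5] 0.10605604654295112 58.93630027770996
126 [669.  49.   4.] [729.  74.  31.]
375 [640. -55.   5.] [693.  -4.  55.]
4289 [385.  23.   6.] [613. 145. 136.]
364 [464. 201.   8.] [514. 248.  54.]
```

View pics/s2.png

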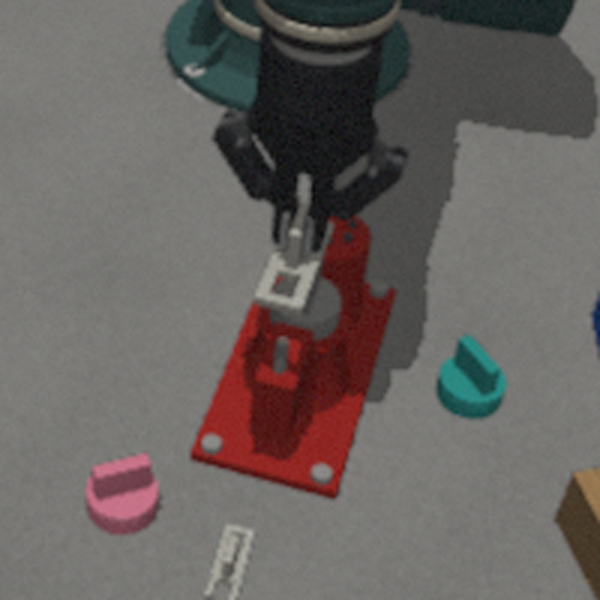

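The bar is up and off the pin: the eye is at (285,285) and the bare pin is at (282,352). The bench on the -y side, left of the unit in this picture, is free, so I'll lay it there at about (515,-60).

```bash
python3 -c "
from h import *
plan([515,-60,150],83.4)"; python3 -m inch '[{"dp":[0.02,-0.05,0],"twist":[0,0,0],"gripper":0},{"dp":[0.04,-0.12,0],"twist":[0,0,0],"gripper":0},{"dp":[0.055,-0.19,0],"twist":[0,0,0],"gripper":0},{"dp":[0.065,-0.25,0],"twist":[0,0,0],"gripper":0},{"dp":[0.068,-0.279,0.01],"twist":[0,0,0],"gripper":0}]'; python3 -m inch '[{"dp":[0,0,0.07],"twist":[0,0,0],"gripper":0},{"dp":[0,0,0.14],"twist":[0,0,0],"gripper":0},{"dp":[0,0,0.21],"twist":[0,0,0],"gripper":0},{"dp":[0,0,0.27],"twist":[0,0,0],"gripper":0},{"dp":[0,0,0.27],"twist":[0,0,0],"gripper":0}]';python3 -m inch '[{"dp":[0,0,0],"twist":[0,0,0],"gripper":0},{"dp":[0,0,0],"twist":[0,0,0],"gripper":0},{"dp":[0,0,0],"twist":[0,0,0],"gripper":0}]'; python3 -c "
from h import *
plan([515,-60,24],83.4)"
```

```text
dp [ 0.0679 -0.2799  0.1223] tw [ 0.     0.002 -0.   ] rows 3.7516648122406693 F [-0.9 -0.  -1.8] t 3.45 [564.8  75.1 211.2] 0.1058401459635967 58.935781717300415
time_s: 3.87
tcp_pos: [513.4, -62.1, 205.5]
orientation: [[-0.993, 0.117, -0.001], [0.117, 0.993, -0.0], [0.001, -0.001, -1.0]]
force: [-0.6, -1.3, -1.1]
width: 0.105
grip_force: 59.0
time_s: 4.28
tcp_pos: [511.1, -58.7, 65.4]
orientation: [[-0.993, 0.115, -0.009], [0.115, 0.993, 0.002], [0.009, 0.001, -1.0]]
force: [-0.5, 0.5, -2.7]
width: 0.109
grip_force: 58.8
time_s: 4.53
tcp_pos: [515.8, -59.8, 72.4]
orientation: [[-0.993, 0.115, 0.002], [0.115, 0.993, -0.001], [-0.002, -0.0, -1.0]]
force: [0.0, -0.4, -0.9]
width: 0.102
grip_force: 58.8
dp [ 0.0019 -0.0005  0.0968] tw [-0.001  0.005 -0.   ] rows 1.1614151078518895 F [ 0.  -0.4 -0.9] t 4.5333 [515.8 -59.8  72.4] 0.10214026328650783 58.82152497768402
```

```bash
python3 -m inch '[{"dp":[0,0,0.03],"twist":[0,0,0],"gripper":0},{"dp":[0,0,0.06],"twist":[0,0,0],"gripper":0},{"dp":[0,0,0.075],"twist":[0,0,0],"gripper":0},{"dp":[0,0,0.085],"twist":[0,0,0],"gripper":0},{"dp":[0,0,0.09],"twist":[0,0,0],"gripper":0}]'; python3 -m inch '[{"dp":[0,0,0.0],"twist":[0,0,0],"gripper":0},{"dp":[0,0,0.004],"twist":[0,0,0],"gripper":0},{"dp":[0,0,0.006],"twist":[0,0,0],"gripper":0},{"dp":[0,0,0.006],"twist":[0,0,0],"gripper":0}]'; python3 -c "
from h import *
plan([515,-60,24],83.4)"
```

```text
time_s: 4.95
tcp_pos: [515.1, -59.6, 26.0]
orientation: [[-0.993, 0.115, 0.001], [0.115, 0.993, -0.0], [-0.001, -0.0, -1.0]]
force: [0.7, -0.3, -1.4]
width: 0.105
grip_force: 58.9
time_s: 5.28
tcp_pos: [515.2, -59.6, 23.3]
orientation: [[-0.993, 0.115, 0.001], [0.115, 0.993, -0.0], [-0.001, -0.0, -1.0]]
force: [-1.4, 0.1, 4.5]
width: 0.107
grip_force: 59.5
dp [ 0.0003 -0.0008 -0.0015] tw [-0.     0.002 -0.   ] rows 0.020472740626732478 F [-1.4  0.1  4.5] t 5.2833 [515.2 -59.6  23.3] 0.10708435169093682 59.53815042972565
```

Contact is at the expected height, so I'll release, rise and check.

```bash
python3 -m inch '[{"dp":[0,0,0],"twist":[0,0,0],"gripper":20},{"dp":[0,0,0],"twist":[0,0,0],"gripper":40},{"dp":[0,0,0],"twist":[0,0,0],"gripper":45},{"dp":[0,0,0],"twist":[0,0,0],"gripper":45},{"dp":[0,0,0],"twist":[0,0,0],"gripper":45}]'; python3 -m inch '[{"dp":[0,0,-0.03],"twist":[0,0,0],"gripper":45},{"dp":[0,0,-0.1],"twist":[0,0,0],"gripper":45},{"dp":[0,0,-0.18],"twist":[0,0,0],"gripper":45},{"dp":[0,0,-0.26],"twist":[0,0,0],"gripper":45},{"dp":[0,0,-0.32],"twist":[0,0,0],"gripper":45}]';python3 -m inch '[{"dp":[0,0,-0.03],"twist":[0,0,0],"gripper":45},{"dp":[0,0,-0.03],"twist":[0,0,0],"gripper":45}]'; python3 - <<'E'
from h import *
plan([513.2,82,200],83.4)
f=grab('scene'); cv2.imwrite('pics/s3.png',cv2.resize(f['color'][120:320,220:420],None,fx=3,fy=3,interpolation=cv2.INTER_CUBIC))
W=world(f)
m=(W[...,2]>127)&(W[...,2]<140)&(abs(W[...,0]-513)<40)&(abs(W[...,1]-82)<25);P=W[m]
print('cap grip',m.sum(),cv2.minAreaRect(P[:,:2].astype(np.float32)),P[:,2].max())
m=(abs(W[...,2]-8)<4)&(abs(W[...,0]-515)<80)&(W[...,1]<-30)&(W[...,1]>-110);P=W[m]
print('bar',m.sum(),cv2.minAreaRect(P[:,:2].astype(np.float32)))
E
```

```text
time_s: 5.7
tcp_pos: [514.8, -59.5, 22.7]
orientation: [[-0.993, 0.115, 0.0], [0.115, 0.993, 0.0], [-0.0, 0.0, -1.0]]
force: [-0.3, 0.4, -0.2]
width: 0.52
grip_force: 0.0
time_s: 6.12
tcp_pos: [515.0, -59.6, 185.9]
orientation: [[-0.993, 0.115, 0.002], [0.115, 0.993, -0.001], [-0.002, -0.0, -1.0]]
force: [1.4, -0.1, 0.0]
width: 0.531
grip_force: 0.0
time_s: 6.28
tcp_pos: [516.2, -59.9, 201.1]
orientation: [[-0.993, 0.115, 0.005], [0.115, 0.993, -0.001], [-0.005, -0.001, -1.0]]
force: [0.2, -0.0, 0.4]
width: 0.525
grip_force: 0.0
dp [0.0386 0.2813 0.0017] tw [-0.002  0.011 -0.   ] rows 3.4040097198464943 F [ 0.2 -0.   0.4] t 6.2833 [516.2 -59.9 201.1] 0.5252291104427615 0.0
cap grip 75 ((512.9208984375, 81.84403991699219), (11.973861694335938, 43.89185333251953), 84.26040649414062) 136.46980162732885
bar 231 ((504.2059631347656, -58.88534164428711), (42.16810607910156, 129.71588134765625), 84.10704040527344)
```

View pics/s3.png

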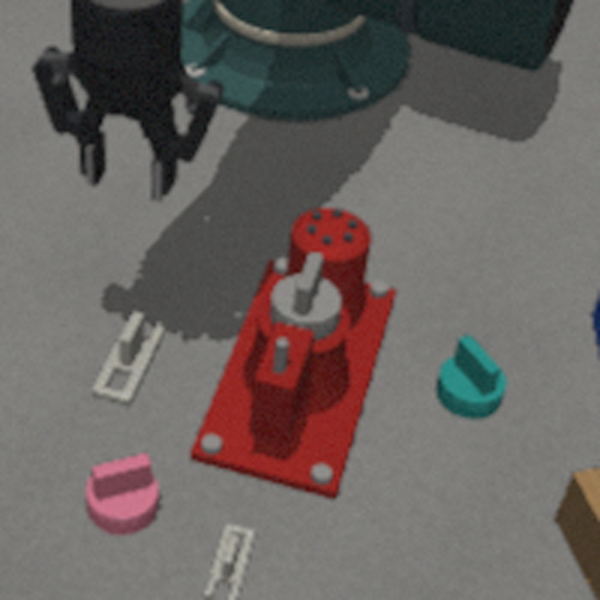

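The lock bar lies flat at (130,355), clear of the unit. The cap's grip is exposed at (312,283), measured at (512.9,81.8). Next I'll move over the cap.

```bash
python3 -m inch '[{"dp":[0.01,0.07,0],"twist":[0,0,0],"gripper":45},{"dp":[0.02,0.15,0],"twist":[0,0,0],"gripper":45},{"dp":[0.03,0.22,0],"twist":[0,0,0],"gripper":45},{"dp":[0.037,0.281,0],"twist":[0,0,0],"gripper":45},{"dp":[0.037,0.281,0],"twist":[0,0,0],"gripper":45}]'; python3 -m inch '[{"dp":[0,0,0],"twist":[0,0,0],"gripper":45},{"dp":[0,0,0],"twist":[0,0,0],"gripper":45},{"dp":[0,0,0],"twist":[0,0,0],"gripper":45}]'; python3 -c "
from h import *
plan([512.9,81.9,115],83.4)"
```

```text
time_s: 6.75
tcp_pos: [511.5, 86.3, 196.1]
orientation: [[-0.994, 0.111, -0.002], [0.111, 0.994, 0.001], [0.002, 0.001, -1.0]]
force: [-0.2, -0.7, -0.1]
width: 0.527
grip_force: 0.0
time_s: 7.0
tcp_pos: [512.4, 81.3, 197.0]
orientation: [[-0.993, 0.116, -0.001], [0.116, 0.993, -0.0], [0.001, -0.0, -1.0]]
force: [0.5, -0.8, -0.1]
width: 0.524
grip_force: 0.0
dp [-0.0009  0.0014  0.164 ] tw [-0.001 -0.002 -0.002] rows 1.966969149855508 F [ 0.5 -0.8 -0.1] t 7.0 [512.4  81.3 197. ] 0.5242197727411299 0.0
```

```bash
python3 -m inch '[{"dp":[0,0.001,0.05],"twist":[0,0,0],"gripper":45},{"dp":[0,0.001,0.1],"twist":[0,0,0],"gripper":45},{"dp":[0,0.001,0.13],"twist":[0,0,0],"gripper":45},{"dp":[0,0.001,0.15],"twist":[0,0,0],"gripper":45},{"dp":[0,0.001,0.163],"twist":[0,0,0],"gripper":45}]'; python3 -m inch '[{"dp":[0,0,0],"twist":[0,0,0],"gripper":45},{"dp":[0,0,0],"twist":[0,0,0],"gripper":45},{"dp":[0,0,0],"twist":[0,0,0],"gripper":30}]'; python3 -c "
from h import *
plan([512.9,81.9,115],83.4)"
```

```text
time_s: 7.42
tcp_pos: [512.1, 81.5, 114.8]
orientation: [[-0.993, 0.117, -0.002], [0.117, 0.993, -0.0], [0.002, -0.0, -1.0]]
force: [-0.6, 0.5, 0.5]
width: 0.53
grip_force: 0.0
time_s: 7.67
tcp_pos: [513.1, 82.3, 116.8]
orientation: [[-0.993, 0.116, 0.001], [0.116, 0.993, -0.0], [-0.001, 0.0, -1.0]]
force: [0.5, 0.3, -0.4]
width: 0.403
grip_force: 0.0
dp [ 0.0003 -0.0008  0.0037] tw [ 0.     0.002 -0.001] rows 0.0450641344810544 F [ 0.5  0.3 -0.4] t 7.6667 [513.1  82.3 116.8] 0.4029722583054134 0.0
```

```bash
python3 -m inch '[{"dp":[0,0,0.002],"twist":[0,0,0],"gripper":0},{"dp":[0,0,0.002],"twist":[0,0,0],"gripper":0},{"dp":[0,0,0.002],"twist":[0,0,0],"gripper":0},{"dp":[0,0,0.002],"twist":[0,0,0],"gripper":0},{"dp":[0,0,0.002],"twist":[0,0,0],"gripper":0}]' 60;  python3 -m inch '[{"dp":[0,0,0],"twist":[0,0,0],"gripper":0},{"dp":[0,0,0],"twist":[0,0,0.1],"gripper":0},{"dp":[0,0,0],"twist":[0,0,0.2],"gripper":0},{"dp":[0,0,0],"twist":[0,0,0.3],"gripper":0},{"dp":[0,0,0],"twist":[0,0,0.3],"gripper":0}]'; python3 -c "
from h import *
s=manip.observe();print(s['wrist_torque'],s['tau'][5])
plan([512.9,81.9,115],83.4)"
```

```text
time_s: 8.08
tcp_pos: [513.0, 82.6, 115.7]
orientation: [[-0.993, 0.115, 0.001], [0.115, 0.993, -0.0], [-0.001, -0.0, -1.0]]
force: [-0.0, -0.1, 6.4]
width: 0.127
grip_force: 59.0
time_s: 8.5
tcp_pos: [513.1, 82.5, 115.7]
orientation: [[-0.964, 0.265, 0.001], [0.265, 0.964, -0.0], [-0.001, -0.0, -1.0]]
force: [-0.2, -0.7, 5.1]
width: 0.128
grip_force: 59.1
[-0.27340539  0.02330937 -0.04425846] 1.080707386136055
dp [ 0.0001 -0.0013  0.0015] tw [-0.     0.003 -0.307] rows 0.02346673330303934 F [-0.2 -0.7  5.1] t 8.5 [513.1  82.5 115.7] 0.1283654354062652 59.092435240745544
```

```bash
python3 -m inch '[{"dp":[0,0,0],"twist":[0,0,0.06],"gripper":0},{"dp":[0,0,0],"twist":[0,0,0.12],"gripper":0},{"dp":[0,0,0],"twist":[0,0,0.16],"gripper":0},{"dp":[0,0,0],"twist":[0,0,0.16],"gripper":0}]'; python3 -c "
from h import *
s=manip.observe();print(s['wrist_torque'],s['tau'][5])
plan([512.9,81.9,115],83.4)"
```

```text
time_s: 8.83
tcp_pos: [513.1, 82.5, 115.7]
orientation: [[-0.941, 0.34, 0.001], [0.34, 0.941, -0.0], [-0.001, 0.0, -1.0]]
force: [0.4, -1.2, 4.9]
width: 0.131
grip_force: 59.1
[-0.29861502  0.02042121 -0.01567351] 0.480464156717062
dp [-0.     -0.0013  0.0014] tw [-0.     0.003 -0.463] rows 0.023192789939101965 F [ 0.4 -1.2  4.9] t 8.8333 [513.1  82.5 115.7] 0.1312197736219873 59.07828211784363
```

```bash
python3 -m inch '[{"dp":[0,0,0],"twist":[0,0,0.06],"gripper":0},{"dp":[0,0,0],"twist":[0,0,0.12],"gripper":0},{"dp":[0,0,0],"twist":[0,0,0.18],"gripper":0},{"dp":[0,0,0],"twist":[0,0,0.18],"gripper":0}]'; python3 -c "
from h import *
s=manip.observe();print(s['wrist_torque'],s['tau'][5])
plan([512.9,81.9,115],83.4)
f=grab('top'); cv2.imwrite('pics/t4.png',cv2.resize(f['color'][160:280,205:285],None,fx=5,fy=5,interpolation=cv2.INTER_CUBIC))"
```

```text
time_s: 9.17
tcp_pos: [513.1, 82.5, 115.7]
orientation: [[-0.906, 0.423, 0.001], [0.423, 0.906, -0.001], [-0.001, 0.0, -1.0]]
force: [-0.2, -1.4, 5.5]
width: 0.129
grip_force: 59.1
[-0.30205388  0.01461303 -0.00124109] 0.6475038081407547
dp [-0.0001 -0.0012  0.0014] tw [-0.     0.003 -0.644] rows 0.02247881428214761 F [-0.2 -1.4  5.5] t 9.1667 [513.1  82.5 115.7] 0.1288711229109993 59.07942831516266
```

No resisting torque at 0.32 rad, so this way loosens. I'll go on to 1.0 rad.

```bash
python3 -m inch '[{"dp":[0,0,0],"twist":[0,0,0.12],"gripper":0},{"dp":[0,0,0],"twist":[0,0,0.25],"gripper":0},{"dp":[0,0,0],"twist":[0,0,0.4],"gripper":0},{"dp":[0,0,0],"twist":[0,0,0.55],"gripper":0},{"dp":[0,0,0],"twist":[0,0,0.7],"gripper":0}]';  python3 -m inch '[{"dp":[0,0,0],"twist":[0,0,0.15],"gripper":0},{"dp":[0,0,0],"twist":[0,0,0.3],"gripper":0},{"dp":[0,0,0],"twist":[0,0,0.45],"gripper":0},{"dp":[0,0,0],"twist":[0,0,0.6],"gripper":0},{"dp":[0,0,0],"twist":[0,0,0.65],"gripper":0}]'; python3 -m inch '[{"dp":[0,0,0],"twist":[0,0,0],"gripper":0},{"dp":[0,0,0],"twist":[0,0,0],"gripper":0}]'; python3 -c "
from h import *
s=manip.observe();print(s['wrist_torque'],s['tau'][5])
plan([512.9,81.9,115],83.4)"
```

```text
time_s: 9.63
tcp_pos: [513.1, 82.4, 115.7]
orientation: [[-0.705, 0.71, 0.001], [0.71, 0.705, -0.001], [-0.001, 0.0, -1.0]]
force: [0.0, -2.7, 6.5]
width: 0.128
grip_force: 59.1
time_s: 10.05
tcp_pos: [512.9, 82.2, 115.7]
orientation: [[-0.44, 0.898, 0.001], [0.898, 0.44, -0.001], [-0.001, 0.0, -1.0]]
force: [-1.7, -3.4, 6.2]
width: 0.128
grip_force: 59.3
time_s: 10.22
tcp_pos: [512.9, 82.2, 115.7]
orientation: [[-0.444, 0.896, 0.001], [0.896, 0.444, -0.001], [-0.001, 0.0, -1.0]]
force: [-1.4, -4.3, 6.6]
width: 0.133
grip_force: 59.3
[-0.77295483  0.35821339 -0.03513135] 0.11492273770272732
dp [-0.0006 -0.0003  0.0014] tw [-1.000e-03  3.000e-03 -1.991e+00] rows 0.018730816936905818 F [-1.4 -4.3  6.6] t 10.2167 [512.9  82.2 115.7] 0.13292334514342838 59.294437766075134
```

Turned 0.995 rad. I'll lift gently first, then the rest.

```bash
python3 -m inch '[{"dp":[0,0,-0.006],"twist":[0,0,0],"gripper":0},{"dp":[0,0,-0.012],"twist":[0,0,0],"gripper":0},{"dp":[0,0,-0.02],"twist":[0,0,0],"gripper":0},{"dp":[0,0,-0.03],"twist":[0,0,0],"gripper":0},{"dp":[0,0,-0.03],"twist":[0,0,0],"gripper":0}]'; python3 -c "
from h import *
s=manip.observe();print(s['wrist_torque'])
plan([512.9,81.9,115],83.4)"
```

```text
time_s: 10.63
tcp_pos: [513.1, 82.9, 131.2]
orientation: [[-0.445, 0.896, 0.001], [0.896, 0.445, 0.001], [-0.0, 0.001, -1.0]]
force: [0.1, -0.1, -2.5]
width: 0.125
grip_force: 58.8
[ 0.02406685 -0.03314228 -0.06427823]
dp [-0.0015 -0.0013  0.0324] tw [ 0.003  0.002 -1.99 ] rows 0.3890850432259996 F [ 0.1 -0.1 -2.5] t 10.6333 [513.1  82.9 131.2] 0.12492725674069148 58.844990730285645
```

Force is now just the cap's weight (2.5 N). I'll raise it about 90 mm more and check.

```bash
python3 -m inch '[{"dp":[0,0,-0.03],"twist":[0,0,0],"gripper":0},{"dp":[0,0,-0.07],"twist":[0,0,0],"gripper":0},{"dp":[0,0,-0.11],"twist":[0,0,0],"gripper":0},{"dp":[0,0,-0.15],"twist":[0,0,0],"gripper":0},{"dp":[0,0,-0.18],"twist":[0,0,0],"gripper":0}]'; python3 -m inch '[{"dp":[0,0,0],"twist":[0,0,0],"gripper":0},{"dp":[0,0,0],"twist":[0,0,0],"gripper":0},{"dp":[0,0,0],"twist":[0,0,0],"gripper":0},{"dp":[0,0,0],"twist":[0,0,0],"gripper":0},{"dp":[0,0,0],"twist":[0,0,0],"gripper":0}]'; python3 -c "
from h import *
f=grab('scene'); cv2.imwrite('pics/s5.png',cv2.resize(f['color'][100:350,200:500],None,fx=2.4,fy=2.4,interpolation=cv2.INTER_CUBIC))"
```

```text
time_s: 11.05
tcp_pos: [512.9, 82.9, 221.9]
orientation: [[-0.445, 0.896, 0.001], [0.896, 0.445, 0.001], [-0.0, 0.001, -1.0]]
force: [1.0, 0.1, -3.9]
width: 0.13
grip_force: 59.0
time_s: 11.47
tcp_pos: [512.2, 82.7, 219.2]
orientation: [[-0.444, 0.896, -0.002], [0.896, 0.444, 0.0], [0.001, -0.001, -1.0]]
force: [0.9, -0.0, -3.5]
width: 0.129
grip_force: 59.2
```

View pics/s5.png

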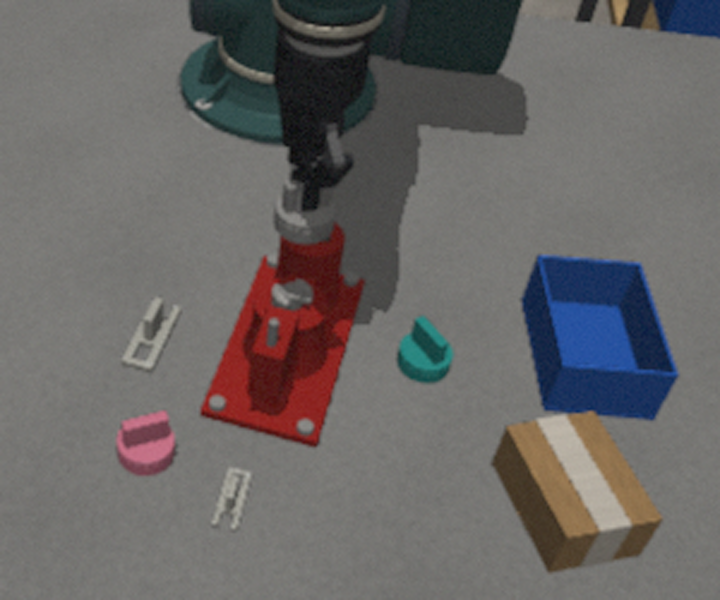

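The cap hangs in the gripper at (305,215), well above the bare neck at (292,293). The lock bar is flat at (150,335) and the other things are undisturbed.

```bash
python3 -c "
from plant import job
print(job.job_done())"
```

```text
the job is handed in; nothing more can be done
None
```

The job is handed in at about 11.5 s of the 54 s allowed: the lock bar lies flat on the bench beside the unit, and the cap is unscrewed and held in the gripper about 10 cm above its seat, with the other things on the bench left where they were.

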